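Hang the caddy and hold it against the fitting stand

TASK

Pick up the white caddy by its loop handle, hang it on the hook of the fitting stand with the hook at the middle of the loop so that it hangs level, and let go of it. Then push its front with closed fingertips until its back plate lies flat against the sprung plate of the stand, with a steady force of about 10 newtons (pointer at the long middle mark of the scale, never past the last mark), and finish while still holding it pressed like that, for a colleague who will screw it on. Leave the other things on the bench alone.

Things in the scene. Friction and masses are not known exactly. Their poses are not given: they have to be found in the camera images.
- caddy: white bench caddy, about 0.35 kg, standing on the bench: open bin 84 mm wide (y), 52 high, with a metal back plate 100 wide, 64 high, 4 thick (x -4 to 0 mm); bin front at x = -120 mm. A loop handle rises over its centre of mass (x = -20) to 122 mm, so it hangs nearly upright. Origin: middle of the lower edge of the back plate's back face; x points out of the back, z up.
- loop_top (a point): middle of the underside of the loop's top bar, rests on the hook, 20 mm before the caddy's back face; axes as the caddy. Flat bar 8 mm thick (x), 84 long (y), 16 tall (caddy z 106 to 122 mm); opening below it 54 wide (y +-27), z 52 to 106. The hook needs the middle: grip the bar from above about 26 mm to one side, fingers closing along the caddy's x.
- back_mid (a point): centre of the caddy's back face, 34 mm above its lower edge; axes as the caddy
- front_mid (a point): centre of the outside of the bin's front wall (faces the caddy's -x), 30 mm above the caddy's underside, 120 mm in front of its back face: the place to push
- stand: metal fitting stand fixed to the bench, 150 mm wide (y), 75 deep. Origin on the bench under the front face of the sprung plate at rest; x points into the stand (push direction), z up. Fixed frame behind the sprung plate (x 40 to 50 mm) 115 high, 148 in the middle. Scale bar at y +66 to +78, 108 high, marks 5 mm apart, the long middle one at 10 mm.
- hook_mid (a point): upper side of the hook rod, 135 mm above the bench, 20 mm in front of the resting sprung plate; axes as the stand. Polished, slippery 8 mm rod at the stand's y = 0, level, running to x = -46 mm, then the tip turns up to 142 mm above the bench and ends at x = -55. Hung, the caddy's underside is 29 mm above the bench.
- platen_face (a point): centre of the front face of the sprung plate (110 mm wide, from 32 to 108 mm above the bench, 8 mm thick); moves with it; axes as the stand
- platen (a joint): how far the sprung plate has been pushed in along the stand's +x, in m: 0 at rest, stops at 0.025. The spring gives 1 N per mm, so 0.010 means 10 N; its pointer at +y shows this on the scale.
- timer: white bench timer, 52x66x24 mm; a bystander, leave it alone; origin at the centre of its underside
- bottle: white reagent bottle with a screw cap, 56 mm across, 102 mm tall; a bystander, leave it alone; origin at the centre of its underside
- beaker: clear beaker, 53 mm across, 68 mm tall; a bystander, leave it alone; origin at the centre of its underside
- tape: roll of tape lying flat, 104 mm across, 25 mm high; a bystander, leave it alone; origin at the centre of its underside
- driver: screwdriver lying on the bench, 177 mm long, 25 mm thick; a bystander, leave it alone; origin at the centre of its underside
- carton: flat carton, 60x95x14 mm; a bystander, leave it alone; origin at the centre of its underside

How it is judged:
On the way:
1. the caddy hangs on the hook by its loop, let go of (x of loop_top in the frame of stand between -0.052 and 0.025 m and z of loop_top in the frame of stand between 0.128 and 0.147 m and contact force between the fingers and caddy below 0.05 N and contact force between caddy and stand above 0.5 N and value of joint platen below 0.004 m and linear speed of caddy below 0.1 m/s), for 0.3 s.
At the end, for the whole second after the job is handed in: Caddy on the hook by its loop (bar underside 128-147 mm up, hook within 15 mm of its middle, level to 0.15 rad), back flat on the sprung plate (4 mm, 0.08 rad), plate in by 6-14 mm (6-14 N), at rest, fingers pushing the caddy with 4-18 N, all through the last second (x of loop_top in the frame of stand between -0.052 and 0.025 m and z of loop_top in the frame of stand between 0.128 and 0.147 m and y of loop_top in the frame of stand between -0.015 and 0.015 m and x of back_mid in the frame of platen_face between -0.004 and 0.004 m and angle between the x axis of caddy and the x axis of stand, either way round below 0.08 rad and angle between caddy's own z axis and vertical below 0.15 rad and value of joint platen between 0.006 and 0.014 m and contact force between the fingers and caddy between 4 and 18 N and linear speed of caddy below 0.01 m/s); the arm keeps its last pose, push and grip.
It fails at once if the sprung plate is pushed past the last mark, 20 mm (20 N) (value of joint platen above 0.0205 m).
It fails at once if another thing on the bench is moved more than 20 mm (distance of any of timer, bottle, beaker, tape, driver, carton from where it was at the start of the episode above 0.02 m).
It also fails if it takes over 54 s, if anything falls off the work surface, if the arm or the gripper's body presses on something with over 40 N, if the wrist force passes 120 N, or if a joint passes its speed limit or range.

ROBOT

A 6-joint arm with a two-finger parallel gripper is mounted at the origin on a cart in front of the work surface, level with it; the furniture and walls round the work are solid. World frame = base frame: x ahead of the robot, y to its left, z up, the work surface at z = 0. Lengths are in m, angles in rad, forces in N, time in s.
With the tool pointing down it reaches from about 0.425 to 0.95 m from the base axis. Payload 14.7 kg.
Tool frame: the origin (TCP) lies between the finger pads; the fingertips stand 11 mm ahead of it and the grasp point (between the pads) lies 8 mm behind it; z points along the fingers, y is the direction in which the jaws open and shut (so a half turn about z gives the same grasp; the last joint's range is limited). The gripper opens to 85 mm and grips with 20 to 120 N. Pads are 22 mm wide; open, the fingers measure 114 mm over their backs; the gripper's body (76 mm by 85 mm) begins 54 mm behind the grasp point. The pads swing forward as they close: fully open they stand 13 mm farther back than shut.
Start: joints at [1.285, 0.48, 1.596, -0, 1.065, -0.047], TCP at [0.154, 0.632, 0.242] pointing down, gripper open.
Joint ranges: [-2.75, 2.75], [-0.82, 2.05], [0.23, 2.67], [-1.56, 4.7], [0.09, 2.69], [-2.92, 2.92]. Speed limits (rad/s): [1.89, 1.89, 2.39, 3.01, 3.01, 3.01].

INTERFACE

Orientations are given as a unit quaternion [x, y, z, w].
In Python, from bench import observe, vision, robot, nets gives the robot as it stands.
- The arm moves only by the tool apply_moves, never from a script. Its argument "commands" is a list of rows, each a list of 2 entries, a list of its own where there are three numbers: the shift along the tool's x, y, z in cm, then the turn, a rotation vector about the tool's x, y, z in degrees. A call has 1 to 10 rows; each row is the pose to reach, as a shift and turn from the pose measured when the call began, along the tool's axes at that moment; what a row does not reach only later rows make up. A row lasts 1/8 s, in which the tool goes at most 62.5 mm and 10.7 degrees, less where a joint would pass 70% of its speed; a pose out of reach is approached as far as the arm can. A call with a gripper value outside its range is refused whole. "grip" is the finger opening in cm, from 0 to 8.54, set as the call begins (left out, the last holds). The fingers move at their own pace and stop on an object; "squeeze" is the grip in N (left out, the last holds). Time passes only in rows, so rows that repeat a pose let the fingers close. It gives the time, the measured TCP pose, the force and the opening at its end, in the units of the state.
- observe(): the state, without advancing time (a new reading comes with each control period).
- vision.snapshot(name): name is "side" or "top" or "wrist"; returns a dict with "img" (480x640x3 uint8, red, green, blue), "z_map" (480x640 float32, m along the optical axis (not along the pixel's ray), 0 where there is no reading), "K" (3x3 intrinsics, pixels), "extrinsics" (4x4, takes a point from camera to world coordinates); the wrist camera has in their place "tool_from_camera" (4x4, takes a point from camera to tool coordinates, whose origin is the TCP and whose axes are the flange's). Camera axes: x right, y down, z forward; pixel columns grow to the right and rows downward; lengths in m; the calibration is good to about 2 mm. A picture is of the moment at which its call begins: read the wrist's pose just before it.
- robot.job_done(): hands the job in, once; it reports no verdict.
Trained networks look in a picture, given as the dict that the camera call returned (one of the last four; its "shot" number tells which), for a name from the list of things; names that differ only in an ending like _2 or _b are one class to them, and where a whole thing is asked for, a point or a joint stands for the part that bears it (a point fixed in the world has none). Each returns a list of dicts, best first, with "conf" (0 to 1); they miss things now and then, are a little off and sometimes report something else, mostly with a low value. They report only what shows in the picture. A call takes as long as a camera call.
- nets.spot_in(picture, query): "position" ([row, column] in pixels, amid what is visible of it).
The state is a dict: "time": time; "joints": joint angles; "joint_velocities": joint speeds; "tau": joint torques, N m; "position": TCP position; "orientation": TCP orientation; "contact_force": force on the tool from outside, world axes, zero at the start; "wrist_torque": the same for the moment, N m; "width": finger opening in m.
Only numpy, scipy, OpenCV 4.12 (cv2) and the standard library are available. Lean on these libraries where they do the work, as an engineer would, in place of code of your own. Each camera call takes 0.05 s, during which the arm holds its last target.

## Working session

There is one attempt and no reset: what is moved stays moved. The work goes in short steps, Python scripts to look and compute and a tool call to move; the robot and the scene stay as the last step left them, time stands still between calls to the robot, and variables do not carry over. Pictures are saved under pics/ and viewed, and the job is handed in when it is done.

Besides the shell and the picture viewer there is one more tool, called as name(argument=value, ...) on one line, values as JSON. apply_moves: Moves the arm, as the interface text tells. Its arguments: {"type":"object","properties":{"commands":{"type":"array"},"grip":{"type":"number"},"squeeze":{"type":"number"}},"required":["commands"]}

```bash
ls; mkdir -p pics; python3 - <<'E'
from bench import observe, vision, robot, nets
import cv2,numpy as np
s=observe();print({k:np.round(v,3).tolist() for k,v in s.items()})
for n in ["side","top","wrist"]:
    p=vision.snapshot(n);cv2.imwrite(f"pics/{n}0.png",p["img"][:,:,::-1]);np.savez(f"pics/{n}0.npz",**{k:v for k,v in p.items()})
    print(n,[k for k in p],np.round(p.get("extrinsics",p.get("tool_from_camera")),3).tolist(),p["K"].tolist())
    for q in ["caddy","stand","loop_top","hook_mid","platen_face"]:
        r=nets.spot_in(p,q);print(q,[(np.round(x["position"]).tolist(),round(x["conf"],2)) for x in r[:3]])
E
```

```text
pics
{'time': 0.0, 'joints': [1.285, 0.481, 1.597, 0.0, 1.065, -0.047], 'joint_velocities': [-0.002, 0.0, 0.001, -0.001, -0.0, 0.001], 'tau': [-0.007, -95.064, -43.018, -0.0, 0.012, -0.0], 'position': [0.154, 0.631, 0.242], 'orientation': [0.119, 0.993, -0.001, -0.0], 'contact_force': [0.063, 0.506, -1.035], 'wrist_torque': [0.017, 0.001, 0.039], 'width': 0.085}
side ['img', 'z_map', 'K', 'extrinsics', 'shot'] [[0.49, -0.752, 0.441, -0.18], [-0.872, -0.429, 0.238, -0.451], [0.01, -0.501, -0.866, 1.608], [0.0, 0.0, 0.0, 1.0]] [[574.8789892182903, 0.0, 327.19228300065055], [0.0, 574.8789892182903, 236.7558926281346], [0.0, 0.0, 1.0]]
caddy [([229.0, 232.0], 0.79)]
stand [([233.0, 314.0], 0.77)]
loop_top [([227.0, 229.0], 0.91)]
hook_mid [([230.0, 314.0], 0.92)]
platen_face [([231.0, 309.0], 0.6), ([285.0, 381.0], 0.32)]
top ['img', 'z_map', 'K', 'extrinsics', 'shot'] [[-0.018, -0.997, 0.079, 0.479], [-1.0, 0.017, -0.013, -0.013], [0.012, -0.079, -0.997, 1.395], [0.0, 0.0, 0.0, 1.0]] [[501.7455167271892, 0.0, 323.654087198201], [0.0, 501.7455167271892, 244.0745939466014], [0.0, 0.0, 1.0]]
caddy [([280.0, 218.0], 0.66)]
stand [([239.0, 301.0], 0.82)]
loop_top [([283.0, 216.0], 0.76)]
hook_mid [([240.0, 298.0], 0.89)]
platen_face [([242.0, 292.0], 0.87)]
wrist ['img', 'z_map', 'K', 'tool_from_camera', 'shot'] [[-0.0, -0.956, -0.292, 0.074], [1.0, -0.0, -0.001, -0.0], [0.001, -0.292, 0.956, -0.132], [0.0, 0.0, 0.0, 1.0]] [[349.93426830069615, 0.0, 320.53296048011526], [0.0, 349.93426830069615, 237.01959866711664], [0.0, 0.0, 1.0]]
caddy [([470.0, 119.0], 0.59)]
stand []
loop_top [([468.0, 119.0], 0.96)]
hook_mid [([467.0, 119.0], 0.6)]
platen_face []
```

View pics/side0.png

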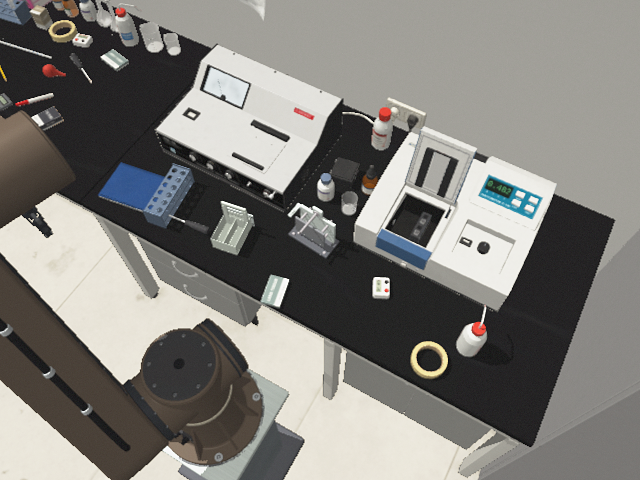

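View pics/top0.png

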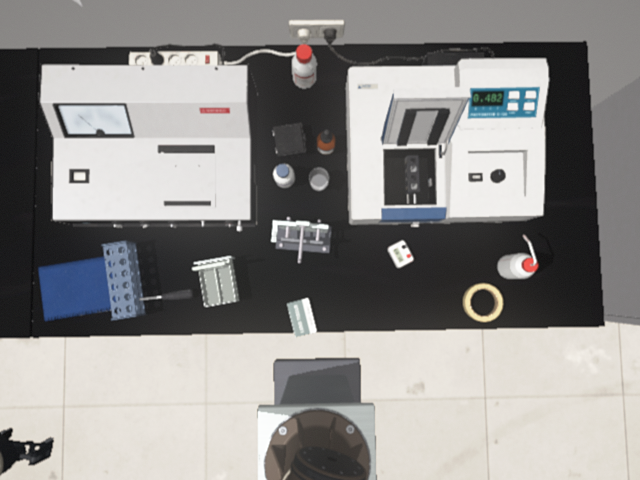

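```bash
cat > h.py <<'E'
import numpy as np,cv2
def load(f): return dict(np.load(f))
def cloud(p,T=None):
    z=p["z_map"];K=p["K"];v,u=np.mgrid[:480,:640]
    P=np.stack([(u-K[0,2])/K[0,0]*z,(v-K[1,2])/K[1,1]*z,z,np.ones_like(z)],-1)
    W=P@(p["extrinsics"] if T is None else T).T
    W[z==0]=np.nan
    return W[...,:3]
E
python3 - <<'E'
from h import *
for n,(r,c) in dict(side=(180,200),top=(200,180)).items():
    p=load(f"pics/{n}0.npz");im=p["img"][r:r+100,c:c+170,::-1]
    cv2.imwrite(f"pics/{n}0c.png",cv2.resize(im,None,fx=4.6,fy=4.6,interpolation=cv2.INTER_CUBIC))
p=load("pics/top0.npz");W=cloud(p)
for nm,(r0,r1,c0,c1) in dict(caddy=(245,315,185,250),stand=(205,275,260,345)).items():
    w=W[r0:r1,c0:c1].reshape(-1,3)
    for a,b in [(.02,.05),(.05,.07),(.09,.112),(.112,.13),(.13,.16)]:
        q=w[(w[:,2]>a)&(w[:,2]<b)]
        if len(q)>4: 
            rr=cv2.minAreaRect((q[:,:2]*1000).astype(np.float32)); print(nm,a,b,len(q),np.round(q.mean(0),3),np.round(rr[0],0),np.round(rr[1],0),round(rr[2],1))
E
```

```text
caddy 0.02 0.05 382 [0.486 0.269 0.036] [486. 281.] [120. 145.] 8.4
caddy 0.05 0.07 214 [0.515 0.26  0.056] [490. 259.] [120. 101.] 8.8
caddy 0.09 0.112 16 [0.53  0.248 0.104] [529. 260.] [ 8. 76.] 10.0
caddy 0.112 0.13 110 [0.529 0.264 0.121] [530. 264.] [ 8. 82.] 9.3
stand 0.02 0.05 68 [0.616 0.031 0.038] [610.  31.] [124.  63.] 71.4
stand 0.05 0.07 58 [0.61  0.027 0.06 ] [607.  25.] [126.  41.] 84.2
stand 0.09 0.112 401 [0.61  0.043 0.104] [617.  33.] [143.  65.] 86.4
stand 0.112 0.13 154 [0.628 0.027 0.116] [592.  35.] [140.  92.] 84.0
stand 0.13 0.16 182 [0.599 0.027 0.139] [586.  21.] [105.  35.] 3.5
```

View pics/side0c.png

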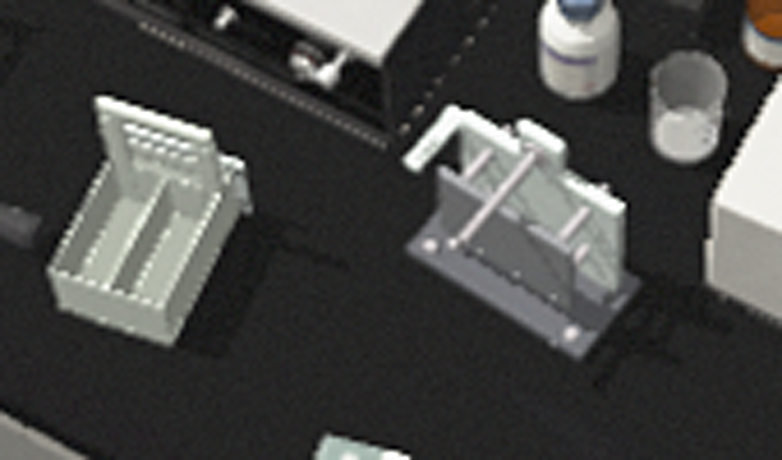

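View pics/top0c.png

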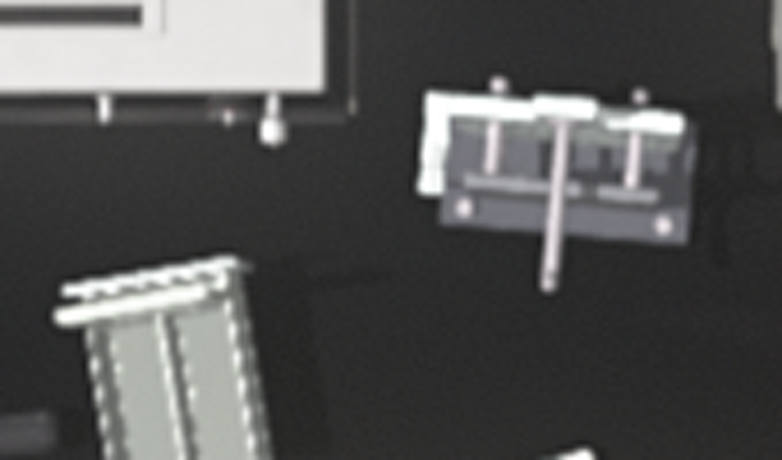

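```bash
python3 - <<'E'
from h import *
for n,b in dict(top=(205,275,260,345),side=(195,265,280,345)).items():
    p=load(f"pics/{n}0.npz");W=cloud(p);w=W[b[0]:b[1],b[2]:b[3]].reshape(-1,3)
    q=w[(w[:,2]>.122)&(w[:,2]<.152)&(w[:,0]<.62)&(w[:,0]>.53)]
    l=cv2.fitLine(q[:,:2].astype(np.float32),cv2.DIST_HUBER,0,.001,.001).ravel();print(n,"rod",len(q),l,np.degrees(np.arctan(l[1]/l[0])), q.min(0),q.max(0), "z mean",q[:,2].mean())
    for x in np.arange(.53,.62,.01):
        s=q[(q[:,0]>=x)&(q[:,0]<x+.01)]
        if len(s):print(round(x,2),len(s),np.round(s.mean(0),4),np.round(s[:,2].max(),4))
    q=w[(w[:,2]>.095)&(w[:,2]<.122)]
    import collections
    for y in np.arange(-.05,.12,.015):
        s=q[(q[:,1]>=y)&(q[:,1]<y+.015)]
        if len(s): print("y",round(y,3),np.round(np.unique(np.round(s[:,0],2),return_counts=True),2).tolist())
E
```

```text
top rod 109 [ 0.99432445 -0.1063903   0.5763421   0.02934107] -6.107273 [0.53225483 0.02226258 0.12781815] [0.61903416 0.03606824 0.14102742] z mean 0.13423623432003381
0.53 10 [0.5368 0.0332 0.1396] 0.141
0.54 10 [0.5456 0.0331 0.1334] 0.1359
0.55 14 [0.5543 0.0314 0.1332] 0.1385
0.56 11 [0.5642 0.0305 0.1348] 0.1405
0.57 13 [0.5743 0.03   0.1345] 0.1374
0.58 13 [0.5838 0.0281 0.134 ] 0.1399
0.59 12 [0.5943 0.0276 0.1337] 0.1358
0.6 14 [0.6048 0.0267 0.1338] 0.1397
0.61 12 [0.6147 0.0248 0.1323] 0.1363
y -0.05 [[0.62, 0.63], [6.0, 4.0]]
y -0.035 [[0.58, 0.59, 0.62, 0.63, 0.64], [6.0, 5.0, 16.0, 16.0, 4.0]]
y -0.02 [[0.58, 0.59, 0.6, 0.61, 0.62, 0.63, 0.64, 0.65], [8.0, 13.0, 9.0, 11.0, 19.0, 20.0, 9.0, 2.0]]
y -0.005 [[0.58, 0.59, 0.62, 0.63], [6.0, 13.0, 7.0, 16.0]]
y 0.01 [[0.58, 0.59, 0.62, 0.63], [1.0, 21.0, 1.0, 1.0]]
y 0.025 [[0.59, 0.6, 0.63], [9.0, 2.0, 1.0]]
y 0.04 [[0.59, 0.6, 0.63, 0.64], [15.0, 6.0, 15.0, 7.0]]
y 0.055 [[0.59, 0.6, 0.61, 0.62, 0.63, 0.64, 0.65], [12.0, 13.0, 8.0, 12.0, 22.0, 18.0, 11.0]]
y 0.07 [[0.59, 0.6, 0.61, 0.63, 0.64], [8.0, 11.0, 1.0, 12.0, 15.0]
[... 719 characters left out ...]
63, 0.64], [1.0, 8.0, 11.0, 16.0, 2.0]]
y -0.02 [[0.58, 0.59, 0.6, 0.61, 0.62, 0.63, 0.64, 0.65], [7.0, 14.0, 6.0, 5.0, 8.0, 18.0, 4.0, 1.0]]
y -0.005 [[0.59, 0.6, 0.62, 0.63, 0.64], [15.0, 2.0, 1.0, 23.0, 1.0]]
y 0.01 [[0.59, 0.6, 0.63], [14.0, 4.0, 16.0]]
y 0.025 [[0.59, 0.6, 0.63, 0.64], [10.0, 2.0, 7.0, 1.0]]
y 0.04 [[0.59, 0.6, 0.63, 0.64], [10.0, 4.0, 18.0, 8.0]]
y 0.055 [[0.59, 0.6, 0.61, 0.62, 0.63, 0.64, 0.65], [11.0, 10.0, 6.0, 3.0, 20.0, 10.0, 2.0]]
y 0.07 [[0.59, 0.6, 0.63, 0.64], [3.0, 13.0, 3.0, 21.0]]
y 0.085 [[0.59, 0.6, 0.61, 0.62, 0.63, 0.64, 0.65], [5.0, 6.0, 11.0, 10.0, 9.0, 13.0, 2.0]]
y 0.1 [[0.59, 0.6, 0.61, 0.62, 0.63, 0.64, 0.65], [2.0, 5.0, 2.0, 3.0, 1.0, 1.0, 1.0]]
```

```bash
cat >> h.py <<'E'
from scipy.spatial.transform import Rotation as R
def Rdown(ang_y,tilt=0):
    # tool y in world at yaw ang_y (deg), z down ; tilt deg about tool y
    a=np.radians(ang_y);y=np.array([np.cos(a),np.sin(a),0]);z=np.array([0,0,-1.]);x=np.cross(y,z)
    return R.from_matrix(np.stack([x,y,z],1))
def cmd(pos,Rt,s=None):
    if s is None:
        from bench import observe
        s=observe()
    R0=R.from_quat(s["orientation"])
    d=R0.inv().apply(np.array(pos)-s["position"])*100; r=(R0.inv()*Rt).as_rotvec(degrees=True)
    print("shift cm",np.round(d,2).tolist(),"turn",np.round(r,2).tolist()," pos",np.round(s["position"],4),"t",s["time"])
E
python3 - <<'E'
from h import *
cmd([.5342,.2383,.20],Rdown(9.3))
E
```

```text
shift cm [-46.27, -29.21, 4.23] turn [0.0, 0.0, 67.02]  pos [0.1537 0.6316 0.2423] t 0.9
```

apply_moves(commands=[[[-46.27,-29.21,4.23],[0,0,67]],[[-46.27,-29.21,4.23],[0,0,67]],[[-46.27,-29.21,4.23],[0,0,67]],[[-46.27,-29.21,4.23],[0,0,67]],[[-46.27,-29.21,4.23],[0,0,67]],[[-46.27,-29.21,4.23],[0,0,67]],[[-46.27,-29.21,4.23],[0,0,67]],[[-46.27,-29.21,4.23],[0,0,67]],[[-46.27,-29.21,4.23],[0,0,67]],[[-46.27,-29.21,4.23],[0,0,67]]])

```text
time: 2.15
position: [0.5363, 0.2358, 0.1997]
orientation: [0.649, 0.761, 0.0, 0.0]
contact_force: [-0.2, -0.8, -0.5]
width: 0.0853
```

```bash
cat > look.py <<'E'
from h import *
import sys
from bench import observe, vision
def look(n,tag):
    s=observe();p=vision.snapshot(n)
    if n=="wrist":
        T=np.eye(4);T[:3,:3]=R.from_quat(s["orientation"]).as_matrix();T[:3,3]=s["position"];p["extrinsics"]=T@p["tool_from_camera"]
    cv2.imwrite(f"pics/{n}{tag}.png",p["img"][:,:,::-1]);np.savez(f"pics/{n}{tag}.npz",**p)
    return s,p
E
python3 - <<'E'
from look import *
s,p=look("wrist",1);print(s["position"],s["width"]);W=cloud(p)
w=W.reshape(-1,3);m=(w[:,2]>.112)&(w[:,2]<.13)&(abs(w[:,0]-.53)<.1)&(abs(w[:,1]-.26)<.1);q=w[m]
rr=cv2.minAreaRect((q[:,:2]*1000).astype(np.float32));print(len(q),rr,q.mean(0),np.median(q[:,2]))
cmd([.5342,.2383,.105],Rdown(9.3))
E
```

```text
[0.53633309 0.23577405 0.19970683] 0.08533270132306177
1717 ((531.0525512695312, 265.08795166015625), (7.976614952087402, 82.55619812011719), 9.295361518859863) [0.53058232 0.26813447 0.12209699] 0.12223102534395386
shift cm [0.13, -0.05, 9.48] turn [-0.02, -0.0, -0.14]  pos [0.535  0.2371 0.1998] t 2.2
```

View pics/wrist1.png

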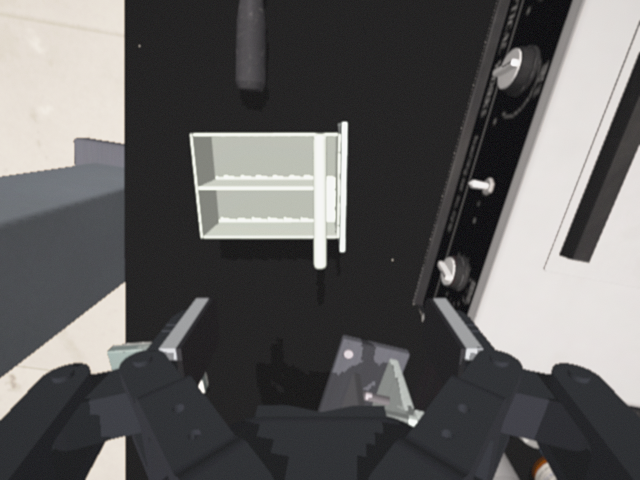

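apply_moves(commands=[[[0.2,-0.03,5],[0,0,0]],[[0.2,-0.03,8],[0,0,0]],[[0.2,-0.03,9.5],[0,0,0]],[[0.2,-0.03,9.5],[0,0,0]],[[0.2,-0.03,9.5],[0,0,0]]])

```text
time: 2.82
position: [0.5349, 0.2396, 0.1059]
orientation: [0.648, 0.761, 0.001, 0.0]
contact_force: [-0.5, 0.3, 0.7]
width: 0.0856
```

apply_moves(commands=[[[0,0,0],[0,0,0]],[[0,0,0],[0,0,0]],[[0,0,0],[0,0,0]],[[0,0,0],[0,0,0]],[[0,0,0],[0,0,0]],[[0,0,0],[0,0,0]]], grip=0, squeeze=100)

```text
time: 3.58
position: [0.5349, 0.2396, 0.1061]
orientation: [0.648, 0.761, 0.001, 0.0]
contact_force: [-0.7, -0.4, 5.3]
width: 0.0062
```

```bash
python3 - <<'E'
from look import *
s,p=look("wrist",2);print({k:np.round(s[k],4).tolist() for k in ["time","position","width","contact_force","joints"]});W=cloud(p)
E
```

```text
{'time': 3.575, 'position': [0.5349, 0.2396, 0.1061], 'width': 0.0062, 'contact_force': [-0.7004, -0.4016, 5.3039], 'joints': [0.3693, 0.5596, 1.8647, 0.0001, 0.7159, 0.209]}
```

View pics/wrist2.png

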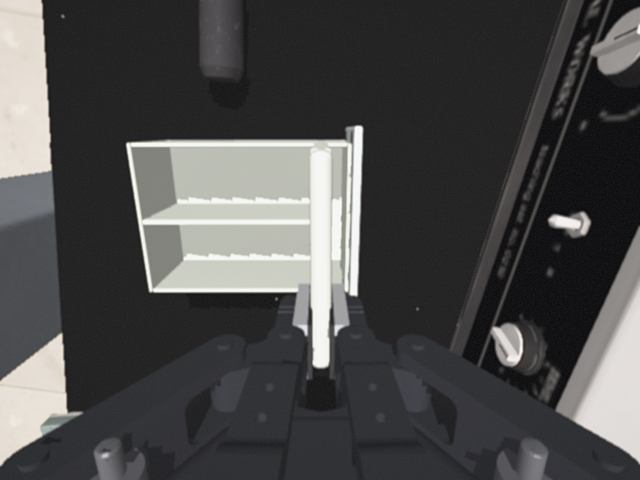

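apply_moves(commands=[[[0,0,-1],[0,0,0]],[[0,0,-3],[0,0,0]],[[0,0,-5],[0,0,0]],[[0,0,-5],[0,0,0]],[[0,0,-5],[0,0,0]]])

```text
time: 4.25
position: [0.5346, 0.2394, 0.1557]
orientation: [0.648, 0.761, 0.0, 0.0]
contact_force: [1.0, -0.1, -3.5]
width: 0.0061
```

```bash
cat > bar.py <<'E'
from look import *
def bar(tag):
    s,p=look("wrist",tag);print({k:np.round(s[k],4).tolist() for k in ["time","position","width","contact_force"]})
    W=cloud(p);Rt=R.from_quat(s["orientation"])
    L=Rt.inv().apply(W.reshape(-1,3)-s["position"])  # tool frame
    L=L.reshape(480,640,3)
    return s,p,W,L
E
python3 - <<'E'
from bar import *
s,p,W,L=bar(3)
q=L.reshape(-1,3)
m=(abs(q[:,1])<.006)&(q[:,0]>.02)&(q[:,0]<.075)&(q[:,2]>-.05)&(q[:,2]<.03);q=q[m]
for x in np.arange(.02,.075,.005):
    k=q[(q[:,0]>=x)&(q[:,0]<x+.005)]
    if len(k):print(round(x,3),len(k),np.round(np.median(k,0),4))
np.set_printoptions(suppress=True)
E
```

```text
{'time': 4.25, 'position': [0.5346, 0.2394, 0.1557], 'width': 0.0061, 'contact_force': [0.9622, -0.0514, -3.4646]}
0.02 274 [ 0.0226 -0.0002 -0.0161]
0.025 287 [ 0.0275 -0.0002 -0.0161]
0.03 288 [ 0.0325 -0.     -0.0161]
0.035 301 [ 0.0375  0.0002 -0.016 ]
0.04 305 [ 0.0424  0.0002 -0.016 ]
0.045 334 [ 0.0476  0.0002 -0.0159]
0.05 347 [ 0.0525 -0.0002 -0.0159]
0.055 364 [ 0.0574 -0.     -0.0159]
0.06 368 [ 0.0626 -0.0002 -0.016 ]
0.065 264 [ 0.0667 -0.0002 -0.014 ]
```

View pics/wrist3.png

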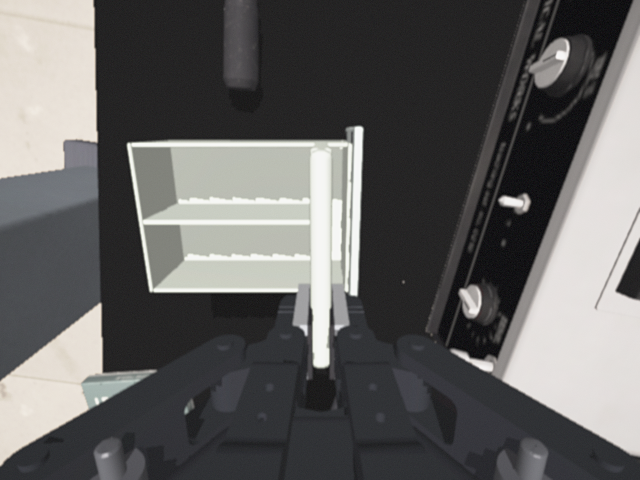

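```bash
cat >> h.py <<'E'
O=np.array([.589,.0275,0]);YAW=-5.6
u=np.array([np.cos(np.radians(YAW)),np.sin(np.radians(YAW)),0]);v=np.array([-u[1],u[0],0])
def st(sx,sy,z): return O+u*sx+v*sy+np.array([0,0,z])
E
python3 - <<'E'
from h import *
cmd(st(-.11,-.0255,.165),Rdown(YAW))
E
```

```text
shift cm [-21.44, -9.28, -0.96] turn [0.02, -0.01, 14.78]  pos [0.5344 0.2393 0.1554] t 4.3
```

apply_moves(commands=[[[-3,-2,-0.96],[0,0,2]],[[-7.5,-4.5,-0.96],[0,0,5]],[[-12,-6.5,-0.96],[0,0,9]],[[-16.5,-8,-0.96],[0,0,12.5]],[[-20,-9,-0.96],[0,0,14.5]],[[-21.44,-9.28,-0.96],[0,0,14.8]],[[-21.44,-9.28,-0.96],[0,0,14.8]],[[-21.44,-9.28,-0.96],[0,0,14.8]]])

```text
time: 5.3
position: [0.4771, 0.0135, 0.1647]
orientation: [0.741, 0.672, 0.0, -0.0]
contact_force: [0.1, 1.0, -3.1]
width: 0.0063
```

```bash
python3 - <<'E'
from bar import *
s,p,W,L=bar(4)
w=L.reshape(-1,3)
# rod points: tool y ahead
q=w[(w[:,1]>.05)&(w[:,1]<.1)&(abs(w[:,0]-.0255)<.03)&(w[:,2]>.01)&(w[:,2]<.045)]
for y in np.arange(.05,.12,.01):
    k=q[(q[:,1]>=y)&(q[:,1]<y+.01)]
    if len(k):print(round(y,3),len(k),np.round(np.median(k,0),4),k[:,2].min())
cmd(st(-.031,-.0255,.155),Rdown(YAW),s)
s2,p2=look("side",4)
cv2.imwrite("pics/side4c.png",cv2.resize(p2["img"][180:280,200:370,::-1],None,fx=4.6,fy=4.6,interpolation=cv2.INTER_CUBIC))
E
```

```text
{'time': 5.3, 'position': [0.4771, 0.0135, 0.1647], 'width': 0.0063, 'contact_force': [0.0673, 0.9596, -3.071]}
0.05 221 [0.0271 0.057  0.0235] 0.020685677130312795
0.06 270 [0.0277 0.0657 0.0292] 0.021976695772900214
0.07 347 [0.0271 0.075  0.0297] 0.027857268720508383
0.08 353 [0.027  0.085  0.0297] 0.02718143700039777
0.09 335 [0.0267 0.095  0.0297] 0.02714846613165459
shift cm [-0.07, 7.9, 0.97] turn [0.0, -0.02, 0.02]  pos [0.4771 0.0135 0.1647] t 5.3
```

View pics/wrist4.png

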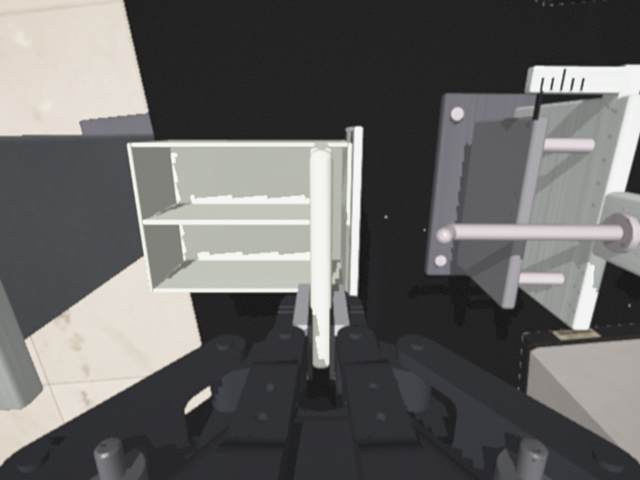

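View pics/side4c.png

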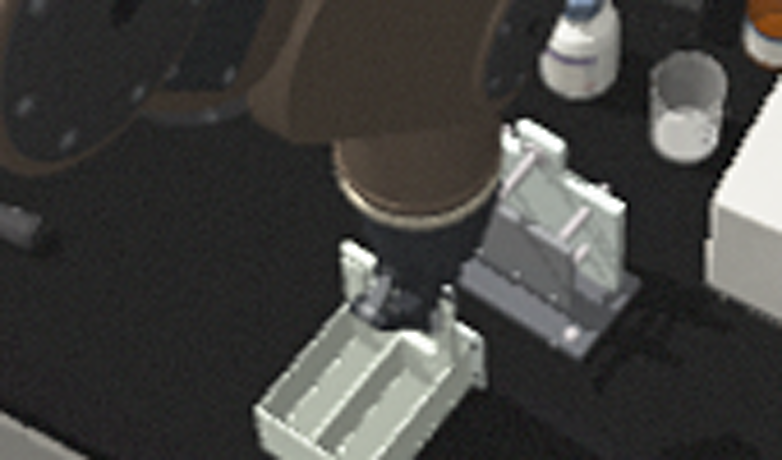

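apply_moves(commands=[[[0.1,0,0.9],[0,0,0]],[[0.1,1,0.9],[0,0,0]],[[0.1,3,0.9],[0,0,0]],[[0.1,5,0.9],[0,0,0]],[[0.1,6.7,0.9],[0,0,0]],[[0.1,7.7,0.9],[0,0,0]],[[0.1,7.9,0.9],[0,0,0]],[[0.1,7.9,0.9],[0,0,0]]])

```text
time: 6.4
position: [0.5553, 0.0071, 0.1557]
orientation: [0.74, 0.672, -0.0, -0.0]
contact_force: [-1.0, -0.5, -2.2]
width: 0.0059
```

```bash
python3 - <<'E'
from bar import *
s,p,W,L=bar(5)
cmd(st(-.031,-.0255,.135),Rdown(YAW),s)
E
```

```text
{'time': 6.4, 'position': [0.5553, 0.0071, 0.1557], 'width': 0.0059, 'contact_force': [-0.963, -0.518, -2.2108]}
shift cm [-0.2, 0.05, 2.07] turn [-0.03, -0.02, 0.06]  pos [0.5553 0.0071 0.1557] t 6.4
```

View pics/wrist5.png

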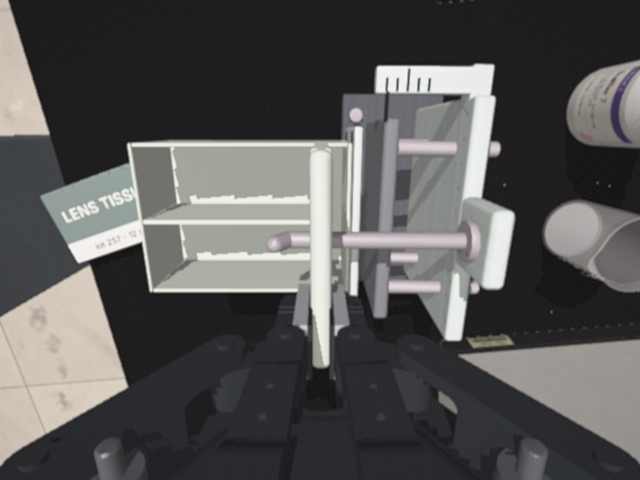

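apply_moves(commands=[[[-0.1,0,0.8],[0,0,0]],[[-0.1,0,1.4],[0,0,0]],[[-0.1,0,1.8],[0,0,0]],[[-0.1,0,2.05],[0,0,0]],[[-0.1,0,2.05],[0,0,0]],[[-0.1,0,2.05],[0,0,0]]])

```text
time: 7.2
position: [0.5552, 0.0062, 0.1353]
orientation: [0.74, 0.672, -0.0, -0.0]
contact_force: [0.2, 0.1, -3.2]
width: 0.0061
```

```bash
python3 - <<'E'
from bar import *
s,p,W,L=bar(6)
E
```

```text
{'time': 7.2, 'position': [0.5552, 0.0062, 0.1353], 'width': 0.0061, 'contact_force': [0.2228, 0.1225, -3.2094]}
```

View pics/wrist6.png

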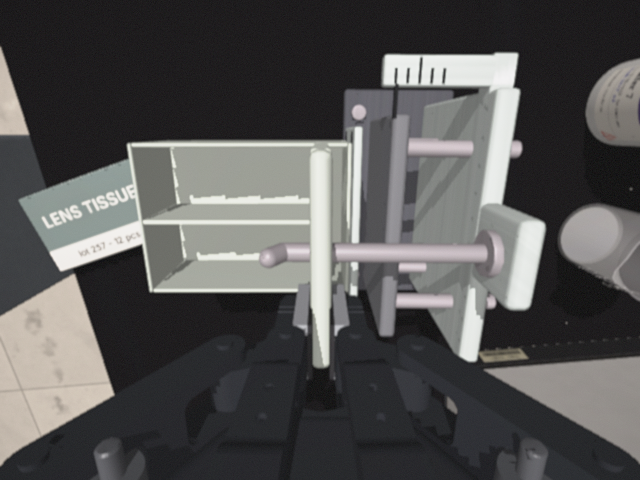

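apply_moves(commands=[[[0,0,0.1],[0,0,0]],[[0,0,0.1],[0,0,0]],[[0,0,0.1],[0,0,0]]])

```text
time: 7.62
position: [0.5553, 0.0062, 0.1347]
orientation: [0.74, 0.672, 0.0, -0.0]
contact_force: [-1.5, -1.3, 5.8]
width: 0.0064
```

apply_moves(commands=[[[0,0,0.1],[0,0,0]],[[0,0,0.1],[0,0,0]],[[0,0,0.1],[0,0,0]]])

```text
time: 8.0
position: [0.5556, 0.0062, 0.1345]
orientation: [0.74, 0.672, 0.0, 0.0]
contact_force: [-4.3, -0.4, 11.9]
width: 0.0063
```

apply_moves(commands=[[[0,0,-0.05],[0,0,0]],[[0,0,-0.05],[0,0,0]],[[0,0,-0.05],[0,0,0]]])

```text
time: 8.38
position: [0.5556, 0.0062, 0.135]
orientation: [0.74, 0.672, 0.001, 0.0]
contact_force: [0.6, -0.0, -0.2]
width: 0.0063
```

apply_moves(commands=[[[0,0,0],[0,0,0]],[[0,0,0],[0,0,0]],[[0,0,0],[0,0,0]],[[0,0,0],[0,0,0]],[[0,0,0],[0,0,0]]], grip=3)

```text
time: 9.0
position: [0.5556, 0.0061, 0.135]
orientation: [0.74, 0.672, 0.0, 0.0]
contact_force: [-0.1, -0.6, 0.0]
width: 0.0297
```

```bash
python3 - <<'E'
from bar import *
s,p,W,L=bar(7)
s2,p2=look("side",7)
cv2.imwrite("pics/side7c.png",cv2.resize(p2["img"][180:280,200:370,::-1],None,fx=4.6,fy=4.6,interpolation=cv2.INTER_CUBIC))
E
```

```text
{'time': 9.0, 'position': [0.5556, 0.0061, 0.135], 'width': 0.0297, 'contact_force': [-0.1425, -0.6077, 0.0449]}
```

View pics/wrist7.png

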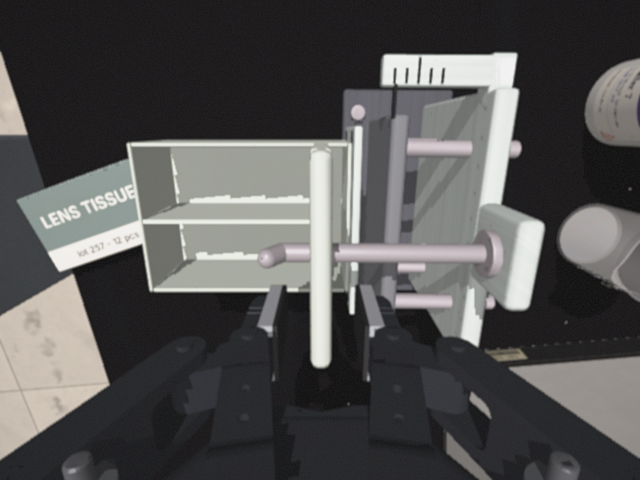

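View pics/side7c.png

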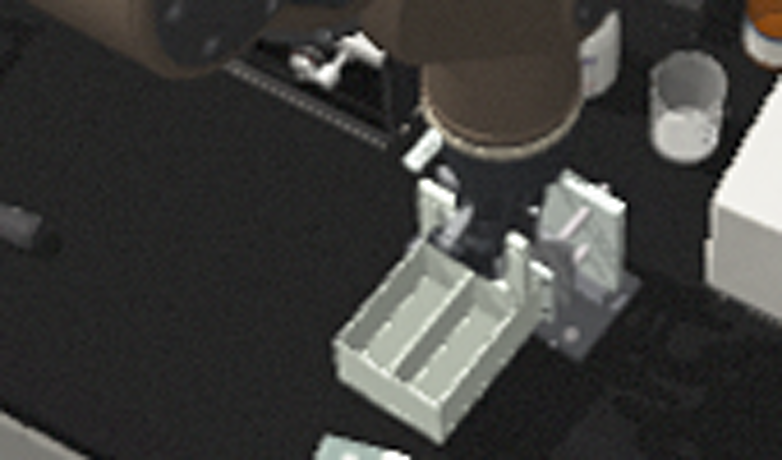

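apply_moves(commands=[[[0,0,-1],[0,0,0]],[[0,0,-3],[0,0,0]],[[0,0,-6],[0,0,0]],[[0,0,-9],[0,0,0]],[[0,0,-10],[0,0,0]],[[0,0,-10],[0,0,0]]])

```text
time: 9.85
position: [0.5557, 0.0061, 0.2355]
orientation: [0.74, 0.672, 0.001, 0.001]
contact_force: [-0.3, 0.2, 0.3]
width: 0.0297
```

```bash
python3 - <<'E'
from bar import *
s,p,W,L=bar(8);print(s["joints"])
w=(W.reshape(-1,3)-O)@np.stack([u,v,[0,0,1]],1)
q=w[(w[:,2]>.145)&(w[:,2]<.158)&(abs(w[:,0]+.03)<.03)&(abs(w[:,1])<.06)]
rr=cv2.minAreaRect((q[:,:2]*1000).astype(np.float32));print("bar top stand frame",len(q),rr)
l=cv2.fitLine(q[:,[1,2]].astype(np.float32),2,0,.01,.01).ravel();print("roll slope",l[1]/l[0],np.median(q[:,2]))
q=w[(w[:,2]>.075)&(w[:,2]<.088)&(w[:,0]<-.04)&(w[:,0]>-.17)&(abs(w[:,1])<.06)]
rr=cv2.minAreaRect((q[:,:2]*1000).astype(np.float32));print("bin rim",len(q),rr)
A=np.c_[q[:,:2],np.ones(len(q))];print(np.linalg.lstsq(A,q[:,2],rcond=None)[0])
cmd(st(-.155,0,.2),Rdown(YAW+90),s)
E
```

```text
{'time': 9.85, 'position': [0.5557, 0.0061, 0.2355], 'width': 0.0297, 'contact_force': [-0.2942, 0.2432, 0.2522]}
[-4.37554728e-02  3.55298604e-01  1.82401388e+00  3.94154006e-04
  9.59920288e-01  5.26703879e-02]
bar top stand frame 1625 ((-30.86490821838379, 1.1907119750976562), (82.60847473144531, 8.005934715270996), 89.75347900390625)
roll slope 0.0028006595 0.15108032203584315
bin rim 1560 ((-85.59294128417969, 0.5810623168945312), (91.15847778320312, 84.07737731933594), 0.04355526715517044)
[0.00934617 0.01370447 0.08105378]
shift cm [2.46, -12.4, 3.52] turn [0.13, 0.09, -89.94]  pos [0.5557 0.0061 0.2355] t 9.85
```

View pics/wrist8.png

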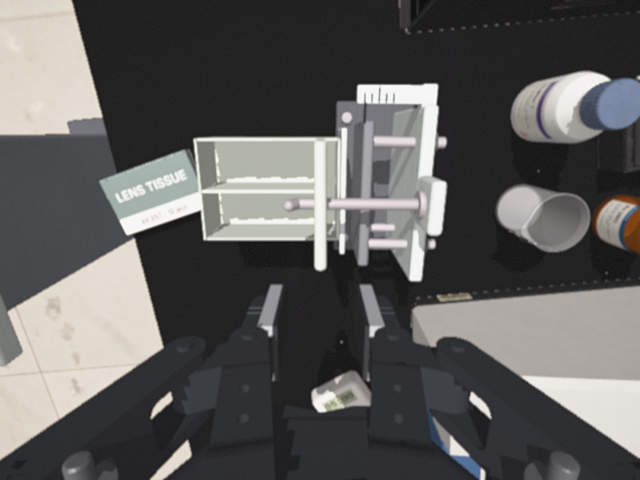

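apply_moves(commands=[[[2.46,-4,0],[0,0,-10]],[[2.46,-8,0],[0,0,-20]],[[2.46,-12.4,0],[0,0,-30]],[[2.46,-12.4,0],[0,0,-40]],[[2.46,-12.4,1],[0,0,-50]],[[2.46,-12.4,2],[0,0,-60]],[[2.46,-12.4,3],[0,0,-70]],[[2.46,-12.4,3.5],[0,0,-80]],[[2.46,-12.4,3.5],[0,0,-90]],[[2.46,-12.4,3.5],[0,0,-90]]], grip=0, squeeze=40)

```text
time: 11.15
position: [0.4336, 0.0426, 0.1986]
orientation: [0.049, 0.999, 0.0, -0.0]
contact_force: [-0.3, 0.5, -0.1]
width: 0.0002
```

```bash
python3 - <<'E'
from bar import *
s,p,W,L=bar(9);print(s["joints"].round(3))
cmd(st(-.155,0,.066),Rdown(YAW+90),s)
print((np.array(s["position"])-O)@np.stack([u,v,[0,0,1]],1))
E
```

```text
{'time': 11.15, 'position': [0.4336, 0.0426, 0.1986], 'width': 0.0002, 'contact_force': [-0.3076, 0.5241, -0.1003]}
[ 0.028  0.243  2.114  0.     0.786 -1.445]
shift cm [-0.12, 0.01, 13.26] turn [0.01, -0.05, 0.01]  pos [0.4336 0.0426 0.1986] t 11.15
[-1.56116899e-01 -1.68953123e-04  1.98629808e-01]
```

View pics/wrist9.png

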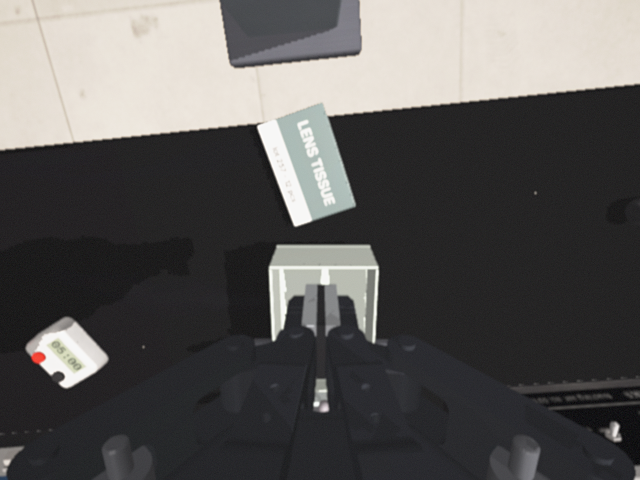

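apply_moves(commands=[[[0,0,3],[0,-2,0]],[[0,0,6],[0,-5,0]],[[0,0,9],[0,-8,0]],[[0,0,11.5],[0,-11,0]],[[0,0,13],[0,-12,0]],[[0,0,13],[0,-12,0]],[[0,0,13],[0,-12,0]]])

```text
time: 12.08
position: [0.4341, 0.0425, 0.0692]
orientation: [0.051, 0.993, -0.005, 0.104]
contact_force: [0.4, -0.2, 1.1]
width: -0.0001
```

```bash
python3 - <<'E'
from bar import *
s,p,W,L=bar(10);print(s["joints"].round(3))
print(np.round((np.array(s["position"])-O)@np.stack([u,v,[0,0,1]],1),4), R.from_quat(s["orientation"]).as_matrix()[:,2])
Rt=R.from_quat(s["orientation"]);print("1cm fwd in tool",Rt.inv().apply(u))
s2,p2=look("side",10)
cv2.imwrite("pics/side10c.png",cv2.resize(p2["img"][180:280,200:370,::-1],None,fx=4.6,fy=4.6,interpolation=cv2.INTER_CUBIC))
E
```

```text
{'time': 12.075, 'position': [0.4341, 0.0425, 0.0692], 'width': -0.0001, 'contact_force': [0.4175, -0.1745, 1.141]}
[ 0.055  0.447  2.386 -0.308  0.106 -1.111]
[-0.1556 -0.0002  0.0692] [ 0.20638126 -0.02086084 -0.97824925]
1cm fwd in tool [-0.97823821  0.00468869  0.20743195]
```

View pics/wrist10.png

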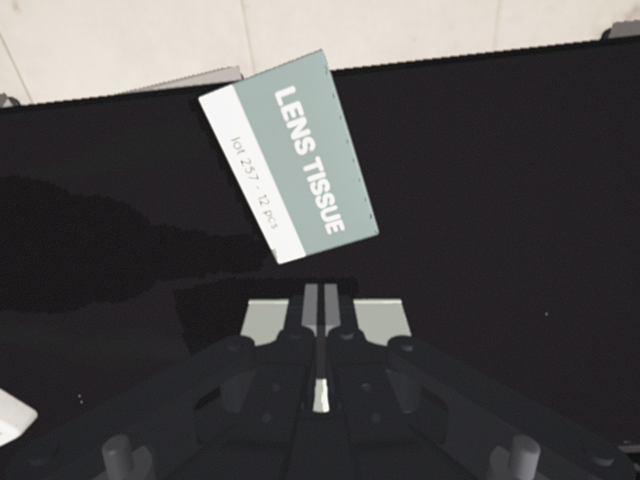

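View pics/side10c.png

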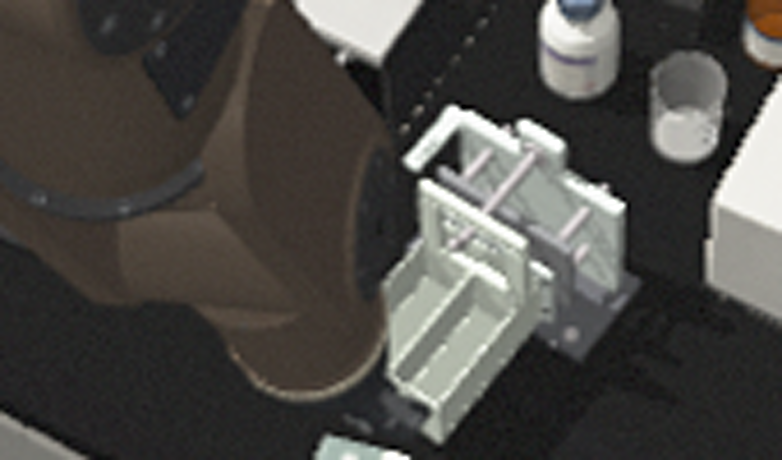

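apply_moves(commands=[[[0,0,0],[0,2,0]],[[0,0,0],[0,4,0]],[[0,0,0],[0,6,0]],[[0,0,0],[0,6,0]]])

```text
time: 12.68
position: [0.4357, 0.0426, 0.0702]
orientation: [0.051, 0.997, -0.002, 0.054]
contact_force: [0.2, -0.8, -0.6]
width: 0.0001
```

```bash
python3 - <<'E'
from bar import *
s,p,W,L=bar(11);print(s["joints"].round(3))
print(np.round((np.array(s["position"])-O)@np.stack([u,v,[0,0,1]],1),4), R.from_quat(s["orientation"]).as_matrix()[:,2])
Rt=R.from_quat(s["orientation"]);print("fwd in tool",Rt.inv().apply(u),"down",Rt.inv().apply([0,0,-1]))
E
```

```text
{'time': 12.675, 'position': [0.4357, 0.0426, 0.0702], 'width': 0.0001, 'contact_force': [0.1811, -0.8102, -0.5672]}
[ 0.04   0.456  2.303 -0.052  0.277 -1.379]
[-1.54e-01  1.00e-04  7.02e-02] [ 0.10675571 -0.00986814 -0.99423631]
fwd in tool [-0.99422312  0.0051558   0.10720917] down [ 0.1072046  -0.00115589  0.99423631]
```

apply_moves(commands=[[[-0.5,0,0.15],[0,0,0]],[[-0.8,0,0.18],[0,0,0]],[[-1.1,0,0.2],[0,0,0]],[[-1.3,0,0.22],[0,0,0]],[[-1.5,0,0.25],[0,0,0]],[[-1.7,0,0.28],[0,0,0]],[[-1.9,0,0.3],[0,0,0]],[[-2.0,0,0.3],[0,0,0]],[[-2.0,0,0.3],[0,0,0]]])

```text
time: 13.85
position: [0.4554, 0.0405, 0.0692]
orientation: [0.051, 0.997, -0.002, 0.054]
contact_force: [-0.1, 0.6, -0.5]
width: 0.0
```

```bash
cat > chk.py <<'E'
from bar import *
M=np.stack([u,v,[0,0,1]],1)
def chk(tag):
    s,p=look("top",tag)
    s2,p2=look("side",tag)
    print({k:np.round(s2[k],3).tolist() for k in ["time","position","contact_force","joints"]})
    print("tcp stand",np.round((np.array(s2["position"])-O)@M,4))
    a=cv2.resize(p["img"][215:275,260:360,::-1],None,fx=6,fy=6,interpolation=cv2.INTER_CUBIC)
    b=cv2.resize(p2["img"][195:275,280:360,::-1],None,fx=5,fy=4.5,interpolation=cv2.INTER_CUBIC)
    cv2.imwrite(f"pics/top{tag}c.png",a);cv2.imwrite(f"pics/side{tag}c.png",b)
    for n,P in (("top",p),("side",p2)):
        w=(cloud(P).reshape(-1,3)-O)@M
        q=w[(w[:,2]>.145)&(w[:,2]<.158)&(abs(w[:,0]+.02)<.03)&(abs(w[:,1])<.06)]
        if len(q)>9: print(n,"bar",len(q),cv2.minAreaRect((q[:,:2]*1000).astype(np.float32)),np.median(q[:,2]))
        q=w[(w[:,2]>.102)&(w[:,2]<.112)&(w[:,0]>-.01)&(w[:,0]<.034)&(abs(w[:,1])<.06)&(abs(w[:,1])>.008)]
        if len(q)>9: print(n,"platen top",len(q),cv2.minAreaRect((q[:,:2]*1000).astype(np.float32)),np.percentile(q[:,0],[5,50,95]))
E
python3 - <<'E'
from chk import *
chk(12)
E
```

```text
{'time': 13.9, 'position': [0.455, 0.04, 0.069], 'contact_force': [0.324, -0.397, -0.255], 'joints': [0.033, 0.473, 2.261, -0.046, 0.301, -1.392]}
tcp stand [-0.1343 -0.0002  0.0692]
top bar 105 ((-25.04604721069336, 1.0867271423339844), (7.831217288970947, 82.15809631347656), 0.3856055736541748) 0.15036055681280946
top platen top 110 ((13.071395874023438, 1.9878463745117188), (110.96502685546875, 30.85243797302246), 89.57110595703125) [-0.00220937  0.00164406  0.00532204]
side bar 53 ((-22.866485595703125, -10.126583099365234), (65.38612365722656, 10.376298904418945), 89.73328399658203) 0.15041206467885582
side platen top 50 ((4.425982475280762, -7.336250305175781), (32.44679260253906, 90.60406494140625), 13.987420082092285) [-0.0004377   0.00375351  0.00971318]
```

View pics/top12c.png

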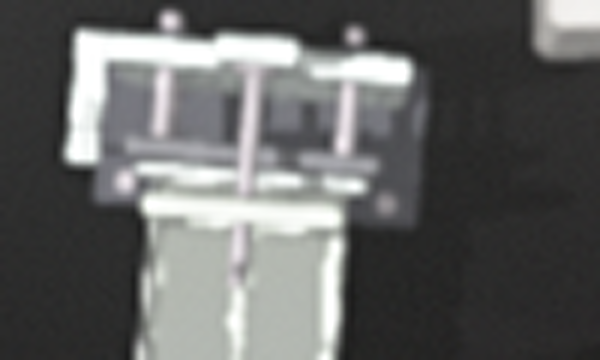

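View pics/side12c.png

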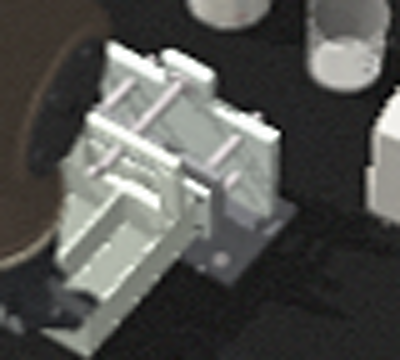

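apply_moves(commands=[[[-0.2,0,0.02],[0,0,0]],[[-0.4,0,0.04],[0,0,0]],[[-0.6,0,0.06],[0,0,0]],[[-0.8,0,0.08],[0,0,0]],[[-0.8,0,0.08],[0,0,0]],[[-0.8,0,0.08],[0,0,0]]])

```text
time: 14.7
position: [0.4626, 0.0397, 0.0691]
orientation: [0.051, 0.997, -0.002, 0.053]
contact_force: [-5.6, 2.2, 1.3]
width: 0.0001
```

```bash
python3 - <<'E'
from chk import *
chk(13)
E
```

```text
{'time': 14.75, 'position': [0.463, 0.04, 0.069], 'contact_force': [-5.308, 2.51, 1.475], 'joints': [0.031, 0.479, 2.245, -0.043, 0.313, -1.397]}
tcp stand [-0.127  -0.0002  0.0691]
top bar 107 ((-17.96735191345215, 0.6289634704589844), (8.074615478515625, 80.37379455566406), 0.1317339986562729) 0.15007285090159783
top platen top 112 ((17.68720817565918, 2.7166595458984375), (111.23690032958984, 27.691638946533203), 89.29945373535156) [0.00432441 0.00761395 0.01183202]
side bar 63 ((-16.10059356689453, -10.047027587890625), (11.53980541229248, 66.38739013671875), 0.9063400626182556) 0.1494678842706647
side platen top 45 ((12.572710037231445, -7.927268981933594), (98.282470703125, 22.626907348632812), 77.65668487548828) [0.00600093 0.01070887 0.01889234]
```

apply_moves(commands=[[[-0.15,0,0.01],[0,0,0]],[[-0.3,0,0.03],[0,0,0]],[[-0.45,0,0.05],[0,0,0]],[[-0.45,0,0.05],[0,0,0]],[[-0.45,0,0.05],[0,0,0]],[[-0.45,0,0.05],[0,0,0]],[[-0.45,0,0.05],[0,0,0]]])

```text
time: 15.68
position: [0.4656, 0.0393, 0.0687]
orientation: [0.051, 0.997, -0.002, 0.051]
contact_force: [-7.7, 4.1, 2.0]
width: -0.0002
```

```bash
python3 - <<'E'
from chk import *
chk(14)
E
```

```text
{'time': 15.725, 'position': [0.466, 0.039, 0.069], 'contact_force': [-7.652, 3.288, 2.117], 'joints': [0.03, 0.482, 2.236, -0.042, 0.321, -1.4]}
tcp stand [-0.124  -0.0003  0.0687]
top bar 109 ((-15.629199981689453, -0.4058990478515625), (7.972568035125732, 82.55604553222656), 0.15465879440307617) 0.15060452911412203
top platen top 114 ((19.322065353393555, 1.8395957946777344), (26.73784065246582, 108.3300552368164), 1.0395418405532837) [0.00712991 0.01054459 0.02341   ]
side bar 52 ((-13.8040132522583, -9.558841705322266), (9.377877235412598, 63.84331130981445), 0.14982600510120392) 0.1495699719693171
side platen top 43 ((8.865682601928711, -5.9386138916015625), (94.02019500732422, 41.86874008178711), 85.39480590820312) [0.00925229 0.01359129 0.02618584]
```

View pics/top14c.png

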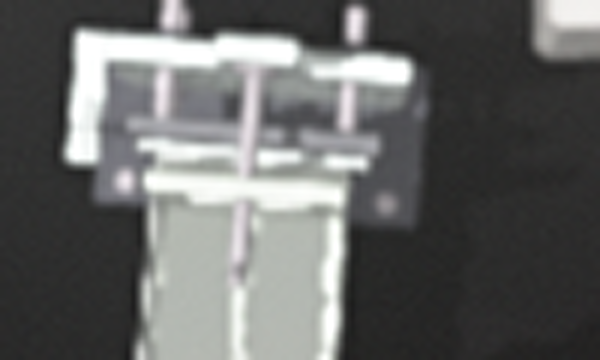

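View pics/side14c.png

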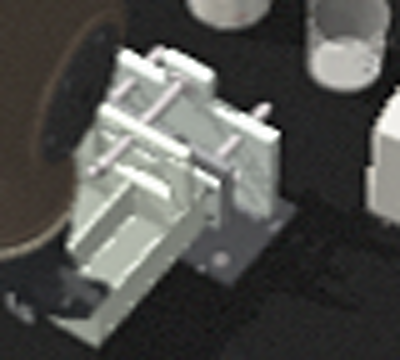

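```bash
python3 - <<'E'
from chk import *
for n in ("top","side"):
  for t in (0,12,13,14):
    p=load(f"pics/{n}{t}.npz");w=(cloud(p).reshape(-1,3)-O)@M
    q=w[(w[:,2]>.100)&(w[:,2]<.113)&(w[:,0]>-.01)&(w[:,0]<.025)&(abs(w[:,1])<.055)&(abs(w[:,1])>.008)]
    # per-y-side median
    a=np.median(q[q[:,1]>.02][:,0]);b=np.median(q[q[:,1]<-.02][:,0])
    print(n,t,len(q),"platen x med +y/-y",round(a*1e3,1),round(b*1e3,1),end=" | ")
    b=w[(w[:,2]>.143)&(w[:,2]<.158)&(w[:,0]<-.005)&(w[:,0]>-.06)&(abs(w[:,1])<.05)&(abs(w[:,1])>.008)]
    if t:
        print("bar",np.round(np.median(b,0)*1e3,1),end=" ")
        c=w[(w[:,2]>.085)&(w[:,2]<.098)&(w[:,0]<.02)&(w[:,0]>-.03)&(abs(w[:,1])<.055)]
        print("backplate top",len(c),np.round(np.median(c,0)*1e3,1),end=" ")
        c=w[(w[:,2]>.06)&(w[:,2]<.1)&(w[:,0]<-.03)&(w[:,0]>-.1)&(abs(abs(w[:,1])-.04)<.004)]
        k=np.polyfit(c[:,0],c[:,2],1);h=abs(c[:,2]-np.polyval(k,c[:,0]))<.005;k=np.polyfit(c[h,0],c[h,2],1);print("rim slope",np.round(k,4))
    else:print()
E
```

```text
top 0 133 platen x med +y/-y 1.8 1.8 | 
top 12 129 platen x med +y/-y 2.2 1.0 | bar [-2.530e+01  1.000e-01  1.501e+02] backplate top 86 [-5.4 -6.6 93.3] rim slope [-0.0017  0.0791]
top 13 117 platen x med +y/-y 7.7 7.7 | bar [-18.2  -0.3 149.5] backplate top 95 [ 1.1  6.8 92.7] rim slope [0.0349 0.081 ]
top 14 118 platen x med +y/-y 11.0 10.6 | bar [-15.7  -0.4 150.5] backplate top 87 [ 3.6  7.  92.2] rim slope [0.035  0.0816]
side 0 88 platen x med +y/-y 3.7 2.9 | 
side 12 60 platen x med +y/-y 6.6 3.1 | bar [-23.7 -17.4 149.9] backplate top 67 [ -6.3 -30.5  92.3] rim slope [0.0264 0.0736]
side 13 55 platen x med +y/-y 11.5 9.5 | bar [-17.1 -19.  148.6] backplate top 56 [  1.7 -28.7  90.5] rim slope [0.0476 0.0752]
side 14 50 platen x med +y/-y 14.7 12.5 | bar [-13.6 -20.8 149.2] backplate top 64 [  4.3 -29.9  91.1] rim slope [0.0228 0.0737]
```

apply_moves(commands=[[[-0.2,0,0.02],[0,0,0]],[[-0.27,0,0.03],[0,0,0]],[[-0.27,0,0.03],[0,0,0]],[[-0.27,0,0.03],[0,0,0]],[[-0.27,0,0.03],[0,0,0]],[[-0.27,0,0.03],[0,0,0]],[[-0.27,0,0.03],[0,0,0]],[[-0.27,0,0.03],[0,0,0]]])

```text
time: 16.77
position: [0.4663, 0.0391, 0.0682]
orientation: [0.051, 0.997, -0.003, 0.05]
contact_force: [-9.1, 4.3, 1.5]
width: 0.0003
```

```bash
python3 - <<'E'
from chk import *
chk(15)
for n in ("top","side"):
  for t in (14,15,):
    p=load(f"pics/{n}{t}.npz");w=(cloud(p).reshape(-1,3)-O)@M
    q=w[(w[:,2]>.100)&(w[:,2]<.113)&(w[:,0]>-.01)&(w[:,0]<.025)&(abs(w[:,1])<.055)&(abs(w[:,1])>.008)]
    a=np.median(q[q[:,1]>.02][:,0]);b=np.median(q[q[:,1]<-.02][:,0])
    print(n,t,round(a*1e3,1),round(b*1e3,1))
    c=w[(w[:,2]>.085)&(w[:,2]<.098)&(w[:,0]<.02)&(w[:,0]>-.03)&(abs(w[:,1])<.055)]
    print("backplate top",len(c),np.round(np.median(c,0)*1e3,1))
p=load("pics/side15.npz")["img"]
cv2.imwrite("pics/side15d.png",cv2.resize(p[195:255,290:350,::-1],None,fx=9,fy=9,interpolation=cv2.INTER_CUBIC))
p=load("pics/top15.npz")["img"]
cv2.imwrite("pics/top15d.png",cv2.resize(p[210:260,260:340,::-1],None,fx=9,fy=9,interpolation=cv2.INTER_CUBIC))
E
```

```text
{'time': 16.825, 'position': [0.466, 0.039, 0.068], 'contact_force': [-9.778, 4.151, 2.051], 'joints': [0.029, 0.485, 2.232, -0.041, 0.326, -1.401]}
tcp stand [-0.1233 -0.0004  0.0682]
top bar 108 ((-15.272482872009277, -0.32660675048828125), (8.306654930114746, 82.69539642333984), 0.2340407818555832) 0.15076648359424683
top platen top 114 ((13.666568756103516, 3.3210678100585938), (12.953816413879395, 111.66631317138672), 0.36951929330825806) [0.00776472 0.01120395 0.01560905]
side bar 55 ((-14.507661819458008, -12.54971694946289), (13.844610214233398, 63.441062927246094), 4.221635341644287) 0.15056427005136408
side platen top 47 ((18.645668029785156, -7.649070739746094), (39.785667419433594, 90.25426483154297), 12.812152862548828) [0.00783907 0.01454522 0.02401122]
top 14 11.0 10.6
backplate top 87 [ 3.6  7.  92.2]
top 15 11.8 11.2
backplate top 79 [ 4.3 -3.5 92.7]
side 14 14.7 12.5
backplate top 64 [  4.3 -29.9  91.1]
side 15 15.0 14.3
backplate top 67 [  5.4 -32.3  90.8]
```

View pics/top15d.png

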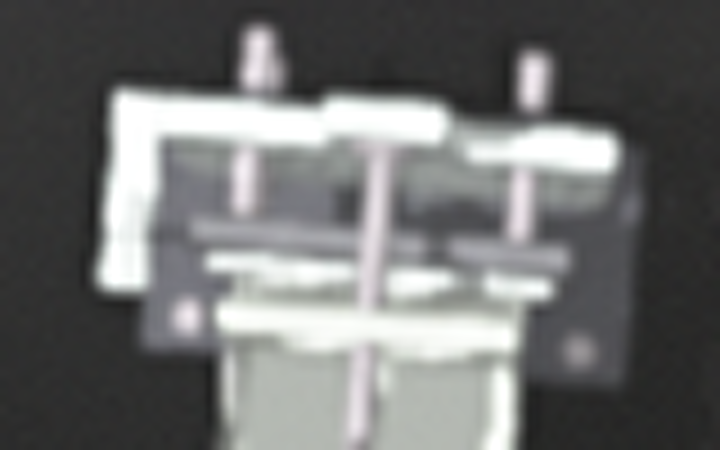

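View pics/side15d.png

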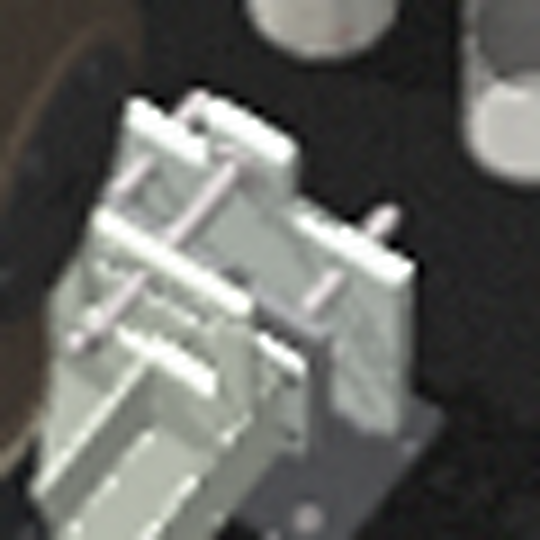

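```bash
python3 - <<'E'
from chk import *
for i in range(6):
    s,p=look("top",f"16_{i}");print(s["time"],np.round(s["position"],5),np.round(s["contact_force"],2))
from bench import nets
for n in ["side"]:
    s,p=look(n,17)
    for q in ["timer","bottle","beaker","tape","driver","carton"]:
        r=nets.spot_in(p,q);print(q,[(np.round(x["position"]).tolist(),round(x["conf"],2)) for x in r[:2]])
E
```

```text
16.875 [0.46626 0.03913 0.06821] [-9.61  3.9   2.18]
16.925 [0.4663  0.03916 0.06822] [-9.09  4.88  2.77]
16.975 [0.46627 0.03915 0.0682 ] [-9.42  4.32  1.78]
17.025 [0.46628 0.03914 0.06821] [-9.97  3.92  1.82]
17.075 [0.46628 0.03916 0.06822] [-10.35   3.76   2.92]
17.125 [0.46626 0.03915 0.06821] [-9.99  4.34  1.89]
timer [([289.0, 381.0], 0.57)]
bottle [([188.0, 326.0], 0.69), ([238.0, 308.0], 0.39)]
beaker [([200.0, 349.0], 0.74), ([239.0, 306.0], 0.74)]
tape [([229.0, 322.0], 0.74), ([365.0, 423.0], 0.68)]
driver []
carton [([291.0, 277.0], 0.92)]
```

Steady at about 10 N, the plate is in by about 10 mm, and nothing else has moved. I'm handing it in.

```bash
python3 -c "
from bench import robot
print(robot.job_done())"
```

```text
the job is handed in; nothing more can be done
None
```

The caddy is on the hook by its loop, let go of, and I handed the job in at about 17 s with closed fingertips still pressing it against the sprung plate.

**Hanging:** before the push, the loop's middle was about 1 mm from the hook rod, and the caddy hung level with its bar top at 151 mm.

**Force:** the wrist force was steady at 9.1–10.4 N over the last readings, and the arm was not moving. I never read the pointer itself, because the pictures were too coarse.

**Plate travel:** the plate was in by about 9.7 mm by the top camera's depth and about 11 mm by the side camera's, which is noisier.

**Back plate:** its gap to the sprung plate came out at about 1 mm, within the measurement noise. The caddy's tilt was about 0.01 rad from the bar and back plate. The bin rim gave a noisier 0.02–0.035 rad.

**Other checks:**
- There was a sideways force of about 3 N at the fingertips, but nothing slipped.
- The timer, bottle, beaker, tape and carton showed up where they had been at the start. The network did not find the screwdriver in the last picture. The arm did not work near it after the lift.

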